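Refit a keyed handle on the bench valve and shut it

TASK

Put the loose bar handle back on the spindle of the bench valve: press it down and turn it until its keyway finds the spindle's keys and the hub drops fully home. Then wind the valve clockwise with it, as often as you must re-grip, until the valve is fully shut and the indicator is at the bottom. Leave the handle seated on the spindle, let go of it, and do not disturb the bottle, the jar and the mug.

Things in the scene. Friction and masses are not known exactly. Their poses are not given: they have to be found in the camera images.
- handle_center (a point): Centre of the loose dark steel handle, 84 mm high, standing on its hub: on its axis, 42 mm above its flat underside; z up along the axis. Hub 68 mm across, lowest 46 mm; 0.3 to 0.6 kg. Cross-shaped keyway in the underside, 24 mm deep, slots 11 mm wide along x and y, so it fits in any of four positions a quarter turn apart; hollow above.
- handle_bar (a point): Middle of the handle's grip bar at its top, 30 mm above the handle's centre and 72 mm above its underside. Bar 120 mm long (its x), 20 mm wide (y), 24 mm high; a 22 mm thick neck leaves a clear gap of 14 mm between bar and hub.
- valve_seat (a point): Bench valve, fixed: aluminium body on a foot plate, hose tails along its y, 172 mm overall. Point: middle of the top of the spindle's round flange, 60 mm above the table, on the spindle's vertical axis; the hub's underside lies flat here when home. The frame is the fixed body's (its -x side bears the indicator) and tells nothing of the spindle's angle, which is not given.
- spindle_nose (a point): Tip of the upright spindle, 36 mm above the flange: an 8 mm cone on a round pilot nose 17 mm across. Round the nose four keys in a cross, 40 mm across, 7 mm wide, from the flange up 20 mm; a hub that does not match them rests on them 20 mm too high. Stiff to turn (0.4 N m): clockwise from above shuts it, against a stop; 1.7 to 3.2 rad remain at first. Frame: the fixed valve's.
- indicator (a joint): Brass tab in the slotted frame on the valve's -x side, driven by the spindle; it moves down as the valve shuts: 0 m fully open (top), 0.020 m fully shut (bottom).
- bottle: Bystander: olive green half wine bottle, 62 mm diameter, 232 mm high, standing; origin at the centre of its underside.
- jar: Bystander: glass jar with a green lid, 68 mm diameter, 90 mm high; origin at the centre of its underside.
- mug: Bystander: dark grey tankard, 91 x 124 x 122 mm; origin at the centre of its underside.

How it is judged:
On the way, in this order (a step that is already met when the one before it is completed fails the run):
1. the handle has dropped fully home over the spindle's keys (horizontal distance between handle_center and valve_seat below 0.006 m and z of handle_center in the frame of valve_seat below 0.046 m and angle between handle_center's own z axis and vertical below 0.1 rad), for 0.2 s.
2. the valve is wound fully shut with the handle home (value of joint indicator above 0.019 m and z of handle_center in the frame of valve_seat below 0.048 m), for 0.2 s.
At the end, for the whole second after the job is handed in: the indicator is within 1 mm of the bottom (beyond 19 of its 20 mm), and the released handle sits at rest on the spindle: its axis within 6 mm of the spindle's, its underside within 4 mm of the flange, upright within 0.1 rad (all of step 1 and value of joint indicator above 0.019 m and linear speed of handle below 0.02 m/s); the robot touches nothing.
It fails at once if the bottle, the jar or the mug is moved by more than 40 mm or tipped over (distance of any of bottle, jar, mug from where it was at the start of the episode above 0.04 m or angle between any of bottle, jar, mug's own z axis and vertical above 0.5 rad).
It also fails if it takes over 72 s, if anything falls off the work surface, if the arm or the gripper's body presses on something with over 40 N, if the wrist force passes 120 N, or if a joint passes its speed limit or range.

ROBOT

A 6-joint arm with a two-finger parallel gripper is mounted at the origin on a cart in front of the work surface, level with it; the furniture and walls round the work are solid. World frame = base frame: x ahead of the robot, y to its left, z up, the work surface at z = 0. Lengths are in m, angles in rad, forces in N, time in s.
With the tool pointing down it reaches from about 0.3 to 0.775 m from the base axis. Payload 14.6 kg.
Tool frame: the origin (TCP) lies on the centre line of the jaws, within the pads' length; the fingertips stand tcp_to_tips ahead of it and the grasp point (between the pads) is the TCP (tcp_to_tips is the distance from the TCP to the fingertips, in m); z points along the fingers, y is the line along which they close (so a half turn about z gives the same grasp; the last joint's range is limited). The gripper opens to 85 mm and grips with 20 to 120 N. Pads are 22 mm wide; open, the fingers measure 114 mm over their backs; the gripper's body (76 mm by 85 mm) begins 54 mm behind the grasp point. The pads swing forward as they close: fully open they stand 13 mm farther back than shut.
Start: joints at [1.223, 0.3, 1.521, -0, 1.321, -0.067], TCP at [0.152, 0.528, 0.25] pointing down, gripper open.
Joint ranges: [-3.03, 3.03], [-0.79, 2.21], [0.23, 2.52], [-1.04, 4.18], [0, 3.07], [-2.55, 2.55]. Speed limits (rad/s): [2.22, 2.22, 2.57, 3.14, 3.14, 3.14].

INTERFACE

Orientations are given as a unit quaternion [w, x, y, z].
In Python, from plant import read_state, capture, camera_model, close_job, tcp_to_tips gives the robot as it stands. The module is installed in compiled form; this text tells all that it offers.
- The arm moves only by the shell command python3 -m jog 'ROWS' [FORCE]. ROWS is JSON, a list of rows, each a list of 3 entries, a list of its own where there are three numbers: the shift along the world's x, y, z normalised to -1 to 1, where 1 is 0.3 m, then the turn, a rotation vector about the world's x, y, z normalised to -1 to 1, where 1 is pi/4 rad, then the finger opening in mm, from 0 to 85.4. A call has exactly 5 rows; each row is the pose to reach, as a shift and turn from the pose commanded when the call began; what a row does not reach only later rows make up. A row lasts 1/12 s, in which the tool goes at most 41.7 mm and 7.16 degrees, less where a joint would pass 70% of its speed; a pose out of reach is approached as far as the arm can. A call with a number of a shift or a turn outside -1 to 1 is refused whole. A call with a gripper value outside its range is refused whole. The fingers move at their own pace and stop on an object; FORCE is the grip in N (left out, the last holds). Time passes only in rows, so rows that repeat a pose let the fingers close, or fill a call up. It gives the time, the measured TCP pose, the force, the opening and the grip force at its end, in the units of the state.
- read_state(): the state, without advancing time (a new reading comes with each control period).
- capture(name): name is "side" or "top"; returns the picture (400x640x3 uint8, red, green, blue); there is no depth.
- camera_model(name): a dict with "vertical_fov" (degrees; the focal length in pixels is half the picture's height over the tangent of half this angle, whatever the lens; pixels are square), "cx", "cy" (the principal point, pixels), "k1" (the pictures are not rectified: a ray, as slopes to the right and down, at radius r is drawn at 1 + k1 r^2 times it, then the intrinsics apply), "rvec" (rotation vector, rad) and "tvec" (3), from world to camera coordinates, as OpenCV has them. Camera axes: x right, y down, z forward; pixel columns grow to the right and rows downward; lengths in m; the calibration is good to about 2 mm. A picture is of the moment at which its call begins. camera_model takes no time and is no camera call.
- close_job(): hands the job in; it is judged then, once.
The state is a dict: "clock": time; "joints": joint angles; "dq": joint speeds; "effort": joint torques, N m; "tcp_pos": TCP position; "tcp_rot": TCP orientation; "force": force on the tool from outside, world axes, zero at the start; "torque": the same for the moment, N m; "grip_width": finger opening in m; "grip_force": force on a finger pad.
Only numpy, scipy, OpenCV 4.12 (cv2) and the standard library are available. Lean on these libraries where they do the work, as an engineer would, in place of code of your own. Each camera call takes 0.05 s, during which the arm holds its last target. There are 200 camera calls.

## Working session

There is one attempt and no reset: what is moved stays moved. The work goes in short steps, Python scripts to look and compute and a shell command to move; the robot and the scene stay as the last step left them, time stands still between calls to the robot, and variables do not carry over. Pictures are saved under pics/ and viewed, at most 10 in all, crops included, and the job is handed in when it is done.

```bash
mkdir -p pics
cat > h.py <<'E'
import numpy as np, cv2
from plant import *
def K(m):
    f=200/np.tan(np.radians(m["vertical_fov"])/2); return f
def ray(n,u,v):
    m=camera_model(n); f=K(m); x,y=(u-m["cx"])/f,(v-m["cy"])/f
    rd=np.hypot(x,y); r=rd
    for _ in range(30): r=rd/(1+m["k1"]*r*r)
    s=r/rd if rd>0 else 1
    R=cv2.Rodrigues(np.array(m["rvec"],float))[0]; t=np.array(m["tvec"],float).ravel()
    return -R.T@t, R.T@np.array([x*s,y*s,1])
def plane(n,u,v,z):
    o,d=ray(n,u,v); return o+d*(z-o[2])/d[2]
def tri(u1,v1,u2,v2,a="side",b="top"):
    o,d=ray(a,u1,v1);p,e=ray(b,u2,v2)
    s=np.linalg.lstsq(np.c_[d,-e],p-o,rcond=None)[0]
    return (o+d*s[0]+p+e*s[1])/2, np.linalg.norm(o+d*s[0]-p-e*s[1])
def proj(n,P):
    m=camera_model(n); f=K(m); R=cv2.Rodrigues(np.array(m["rvec"],float))[0]
    c=R@np.array(P,float)+np.array(m["tvec"],float).ravel(); x,y=c[:2]/c[2]; g=1+m["k1"]*(x*x+y*y)
    return f*x*g+m["cx"],f*y*g+m["cy"]
def save(n,name,crop=None,k=1):
    im=capture(n)[:,:,::-1]
    if crop: im=im[crop[1]:crop[3],crop[0]:crop[2]]
    cv2.imwrite("pics/"+name+".png",cv2.resize(im,None,fx=k,fy=k,interpolation=cv2.INTER_CUBIC))
E
python3 - <<'E'
from h import *
for n in("side","top"):
    cv2.imwrite(f"pics/{n}0.png",capture(n)[:,:,::-1]); print(n,ray(n,320,200),camera_model(n))
print(read_state(),tcp_to_tips)
E
```

```text
side (array([0.50263623, 1.42427792, 0.87836621]), array([ 0.03908405, -0.86627846, -0.49812906])) {'vertical_fov': 49.52424664566463, 'cx': 324.2604771455772, 'cy': 200.60550936608044, 'k1': 0.015000738970730556, 'rvec': array([ 0.03557767, -2.7022181 ,  1.56117379]), 'tvec': array([0.55085521, 0.05448787, 1.65720475])}
top (array([0.47814288, 0.0803762 , 1.42924204]), array([ 0.07139943, -0.00787036, -0.99744621])) {'vertical_fov': 44.377709747055974, 'cx': 322.2032246372732, 'cy': 203.04556307669108, 'k1': 0.005101823571057796, 'rvec': array([ 2.1632081 , -2.22367   ,  0.08403802]), 'tvec': array([0.07882353, 0.56821796, 1.39596882])}
{'clock': 0.1, 'joints': array([ 1.22339911e+00,  3.00432262e-01,  1.52151220e+00, -6.94390697e-06,
        1.32068419e+00, -6.66044125e-02]), 'dq': array([-0.00265217, -0.00242825, -0.00115643, -0.0009445 , -0.000898  ,
       -0.00048929]), 'effort': array([ 1.22812606e-03, -5.44379747e+01, -3.62378490e+01, -6.58056479e-05,
        2.97572995e-03,  4.58853060e-05]), 'tcp_pos': array([0.15235877, 0.52828541, 0.24977174]), 'tcp_rot': array([-1.03171042e-04,  1.39934758e-01,  9.90160591e-01, -5.07634856e-04]), 'force': array([-0.76066982,  0.5176421 ,  0.15265969]), 'torque': array([-0.02780815,  0.01240748,  0.00839274]), 'grip_force': 0.0, 'grip_width': 0.08507849550471333} 0.019
```

View pics/side0.png

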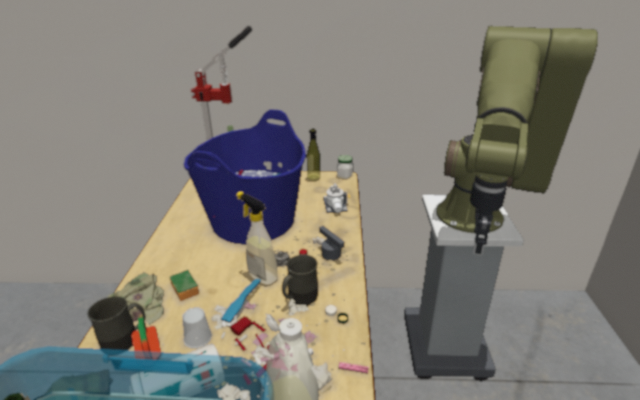

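View pics/top0.png

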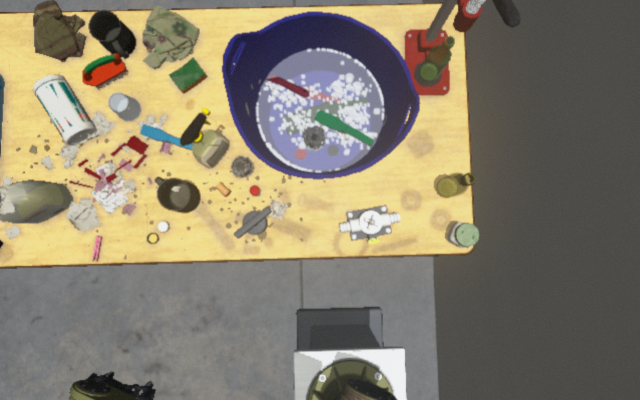

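The side view shows the handle at about (331,243) and the valve at (335,199). The top view shows the handle at (255,222), the valve at (370,222), the mug at (178,195), the bottle at (448,185) and the jar at (463,233). Next I'll zoom in.

Run:
```python
from h import *
t=capture("top")[:,:,::-1]; s=capture("side")[:,:,::-1]
r=lambda a:cv2.resize(a,(400,280),interpolation=cv2.INTER_CUBIC)
cv2.imwrite("pics/z1.png",np.vstack([np.hstack([r(t[187:257,205:305]),r(t[187:257,320:420])]),np.hstack([r(s[210:280,280:380]),r(s[165:235,285:385])])]))
print("handle bar",plane("top",255,222,.072),"valve",plane("top",370,222,.096))
```

```text
handle bar [0.5192609  0.25086035 0.072     ] valve [ 0.50990159 -0.06446916  0.096     ]
```

View pics/z1.png

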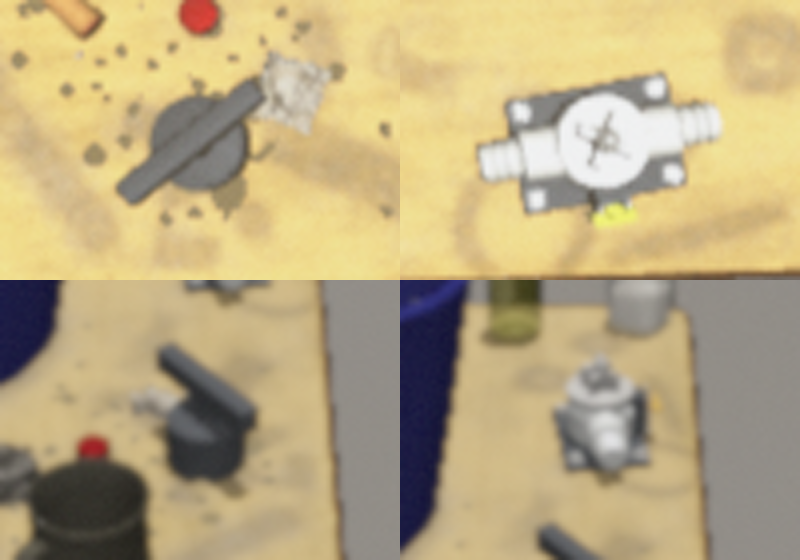

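The crops show the bar ends in the top view at about (237,235) and (269,210), and the flange circle centre at (370.8,222.3). Now precise measurements with masks.

Run:
```python
from h import *
t=capture("top"); g=cv2.cvtColor(t,cv2.COLOR_RGB2HSV)
# handle mask: dark low saturation
m=((g[...,1]<70)&(g[...,2]<130)).astype(np.uint8); w=np.zeros_like(m); w[197:247,225:285]=1; m*=w
n,l,s,c=cv2.connectedComponentsWithStats(m); i=1+s[1:,4].argmax(); print(s[i],c[i])
ys,xs=np.where(l==i)
# bar: topmost surface; take ends far from centre
cen=np.array([plane("top",c[i][0],c[i][1],.07)])
P=np.array([plane("top",x,y,.084) for x,y in zip(xs,ys)])[:,:2]
d=P-P.mean(0); far=np.linalg.norm(d,axis=1)>.042
ev=np.linalg.eigh(np.cov(d[far].T))[1][:,1]; a=d@ev; b=d@np.array([-ev[1],ev[0]])
print("ax",ev,np.degrees(np.arctan2(ev[1],ev[0])),"len",a.min(),a.max())
A,B=P[a>.045],P[a<-.045]; print(A.mean(0),B.mean(0),(P[a.argmax()]+P[a.argmin()])/2,"bar mid",(A.mean(0)+B.mean(0))/2, "width",np.ptp((b)[np.abs(a)>.045]))
# valve flange: bright
v=g[187:257,320:420]
m=((v[...,1]<40)&(v[...,2]>215)).astype(np.uint8)
gr=cv2.resize(cv2.cvtColor(t,cv2.COLOR_RGB2GRAY)[187:257,320:420],None,fx=4,fy=4,interpolation=cv2.INTER_CUBIC)
C=cv2.HoughCircles(gr,cv2.HOUGH_GRADIENT,1,50,param1=80,param2=15,minRadius=35,maxRadius=55); print(C)
for x,y,r in C[0]: print(plane("top",320+x/4,187+y/4,.06), r)
cr=cv2.resize(t[210:235,358:384,::-1],None,fx=14,fy=14,interpolation=cv2.INTER_CUBIC)
sd=capture("side")[:,:,::-1]; sc=cv2.resize(sd[182:216,320:352],(380,350),interpolation=cv2.INTER_CUBIC)
cv2.imwrite("pics/z2.png",np.hstack([cr,sc]))
```

```text
[235 207  36  31 526] [253.39163498 222.39543726]
ax [-0.61567969  0.78799652] 128.00132438544566 len -0.05782343820804022 0.058670396196030296
[0.4882594  0.29632347] [0.55182605 0.21522051] [0.52193553 0.25739749] bar mid [0.52004273 0.25577199] width 0.01620627437942444
[[[204.5 140.5  47.4]]]
[ 0.51032342 -0.0715135   0.06      ] 47.4
```

View pics/z2.png

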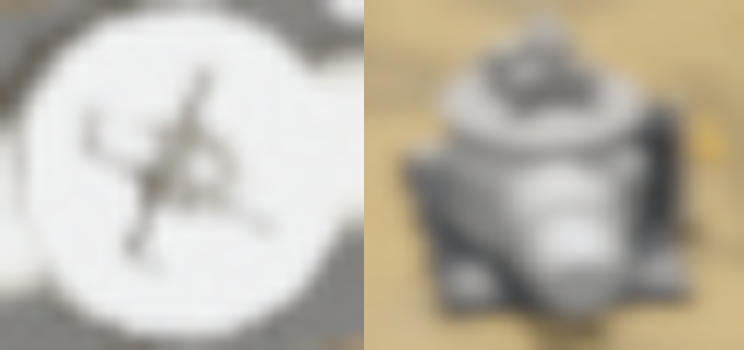

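Left crop (14x, origin 358,210): the key cross is visible, with arm ends at about (85,135), (270,230), (205,75) and (135,255), so the keys lie at about -24° mod 90. The nose is at about (372.6,221.8). I'll cross-check the centres before moving.

Run:
```python
from h import *
print("hub",plane("top",254.75,222.75,.046))
print("nose top",plane("top",372.6,221.8,.092), "tri tip",tri(335.2,183.7,372.6,221.8))
print("side bar ends tri: ",tri(280+170/4,210+(350-280)/4,205+256/4,187+92/4),tri(280+245/4,210+(415-280)/4,205+128/4,187+193/4))
c=lambda x,y:plane("top",358+x/14,210+y/14,.08)[:2]
for p,q in(((85,135),(270,230)),((135,255),(205,75))):
    d=c(*q)-c(*p); print(np.degrees(np.arctan2(d[1],d[0]))%90)
s=read_state()['tcp_pos'];print(np.array([.520,.255,.25])-s, (np.array([.520,.255,.25])-s)/.3)
```

```text
hub [0.51795766 0.25486859 0.046     ]
nose top [ 0.51034624 -0.07202198  0.092     ] tri tip (array([ 0.51020829, -0.07204116,  0.09181798]), np.float64(0.00028460544916228056))
side bar ends tri:  (array([0.55071354, 0.21128892, 0.07469201]), np.float64(0.0010594526513946871)) (array([0.4859253 , 0.30085924, 0.07314327]), np.float64(0.0036066215737632517))
61.19123625142667
66.80757069318226
[ 3.67596095e-01 -2.73384312e-01 -8.85160866e-05] [ 1.22532032e+00 -9.11281039e-01 -2.95053622e-04]
```

```bash
python3 -m jog '[[[0.11,-0.08,0],[0,0,-0.15],85],[[0.22,-0.16,0],[0,0,-0.3],85],[[0.33,-0.24,0],[0,0,-0.45],85],[[0.44,-0.32,0],[0,0,-0.6],85],[[0.55,-0.40,0],[0,0,-0.75],85]]' 100; python3 -m jog '[[[0.11,-0.08,0],[0,0,0],85],[[0.22,-0.16,0],[0,0,0],85],[[0.33,-0.24,0],[0,0,0],85],[[0.44,-0.32,0],[0,0,0],85],[[0.55,-0.40,0],[0,0,0],85]]'; python3 -m jog '[[[0.06,-0.05,0],[0,0,-0.04],85],[[0.12,-0.11,-0.06],[0,0,-0.04],85],[[0.12,-0.11,-0.16],[0,0,-0.04],85],[[0.12,-0.11,-0.26],[0,0,-0.04],85],[[0.12,-0.11,-0.30],[0,0,-0.04],85]]'
```

```text
clock: 0.72
tcp_pos: [0.3186, 0.4071, 0.2504]
tcp_rot: [0.0, 0.424, 0.906, 0.0]
force: [0.7, 1.7, 0.8]
grip_width: 0.0852
grip_force: 0.0
clock: 1.13
tcp_pos: [0.4838, 0.2869, 0.2504]
tcp_rot: [0.0, 0.421, 0.907, 0.0]
force: [-0.2, 1.1, 0.0]
grip_width: 0.0852
grip_force: 0.0
clock: 1.55
tcp_pos: [0.5173, 0.2545, 0.1563]
tcp_rot: [-0.002, 0.436, 0.9, -0.002]
force: [-0.4, 0.3, -1.0]
grip_width: 0.085
grip_force: 0.0
```

```bash
python3 -m jog '[[[0.0,0,-0.1],[0,0,0],85],[[0.0,0,-0.2],[0,0,0],85],[[0.0,0,-0.29],[0,0,0],85],[[0,0,-0.29],[0,0,0],85],[[0,0,-0.29],[0,0,0],60]]'; python3 -m jog '[[[0,0,0],[0,0,0],0],[[0,0,0],[0,0,0],0],[[0,0,0],[0,0,0],0],[[0,0,0],[0,0,0],0],[[0,0,0],[0,0,0],0]]' 100;  python3 -m jog '[[[0,0,0],[0,0,0],0],[[0,0,0],[0,0,0],0],[[0,0,0],[0,0,0],0],[[0,0,0],[0,0,0],0],[[0,0,0],[0,0,0],0]]' 100
python3 - <<'E'
from h import *
t=capture("top")[:,:,::-1]; s=capture("side")[:,:,::-1]
r=lambda a:cv2.resize(a,(400,280),interpolation=cv2.INTER_CUBIC)
cv2.imwrite("pics/z3.png",np.hstack([r(t[187:257,205:305]),r(s[200:270,280:380])]))
E
```

```text
clock: 1.97
tcp_pos: [0.5182, 0.2557, 0.0735]
tcp_rot: [-0.001, 0.435, 0.9, -0.001]
force: [0.1, 0.3, 0.7]
grip_width: 0.0749
grip_force: 0.0
clock: 2.38
tcp_pos: [0.5189, 0.2557, 0.0742]
tcp_rot: [0.001, 0.436, 0.9, 0.001]
force: [3.2, 2.8, 6.6]
grip_width: 0.0185
grip_force: 99.4
clock: 2.8
tcp_pos: [0.519, 0.2557, 0.0742]
tcp_rot: [0.001, 0.436, 0.9, 0.001]
force: [1.1, 0.8, 6.5]
grip_width: 0.0185
grip_force: 99.7
```

View pics/z3.png

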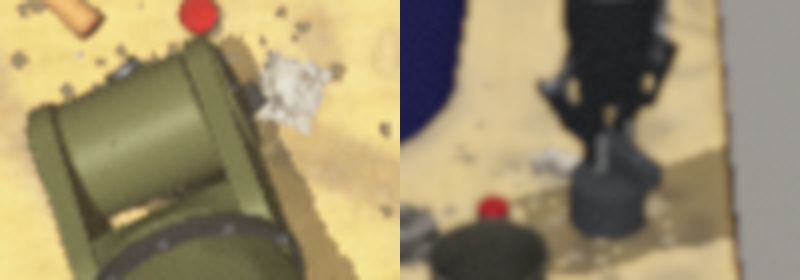

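The handle is gripped mid-bar (18.5 mm, 99 N). In the side crop the hub is centred below the jaws at about (607,200). Lift and carry it over the valve, turning +26° on the way.

```bash
python3 -m jog '[[[0,0,0.08],[0,0,0],0],[[0,0,0.18],[0,0,0],0],[[0,0,0.28],[0,0,0],0],[[0,0,0.38],[0,0,0],0],[[0,0,0.42],[0,0,0],0]]'; python3 -m jog '[[[0,-0.1,0],[0,0,0.1],0],[[-0.01,-0.21,0],[0,0,0.2],0],[[-0.01,-0.32,0],[0,0,0.3],0],[[-0.02,-0.43,0],[0,0,0.4],0],[[-0.02,-0.54,0],[0,0,0.5],0]]';  python3 -m jog '[[[0,-0.12,0],[0,0,0.08],0],[[-0.01,-0.24,0],[0,0,0.08],0],[[-0.01,-0.36,0],[0,0,0.08],0],[[-0.01,-0.46,0],[0,0,0.08],0],[[-0.01,-0.52,0],[0,0,0.08],0]]'
python3 - <<'E'
from h import *
print(read_state()['tcp_pos'],read_state()['tcp_rot'])
s=capture("side")[:,:,::-1]
cv2.imwrite("pics/z4.png",cv2.resize(s[140:225,280:380],(800,600*680//680)[0:1]+(680*600//680,)) if 0 else cv2.resize(s[145:220,285:385],(800,600),interpolation=cv2.INTER_CUBIC))
E
```

```text
clock: 3.32
tcp_pos: [0.519, 0.2557, 0.203]
tcp_rot: [0.001, 0.436, 0.9, 0.001]
force: [-0.1, -0.0, -2.5]
grip_width: 0.0186
grip_force: 98.8
clock: 3.73
tcp_pos: [0.5113, 0.092, 0.198]
tcp_rot: [-0.001, 0.249, 0.968, -0.0]
force: [0.8, 0.2, -2.2]
grip_width: 0.0181
grip_force: 98.9
clock: 4.15
tcp_pos: [0.5086, -0.0653, 0.1981]
tcp_rot: [-0.001, 0.222, 0.975, -0.0]
force: [0.5, 0.0, -2.9]
grip_width: 0.0186
grip_force: 99.0
[ 0.50863545 -0.06525993  0.19811002] [-8.97649538e-04  2.21900417e-01  9.75068893e-01 -2.30563704e-04]
```

View pics/z4.png

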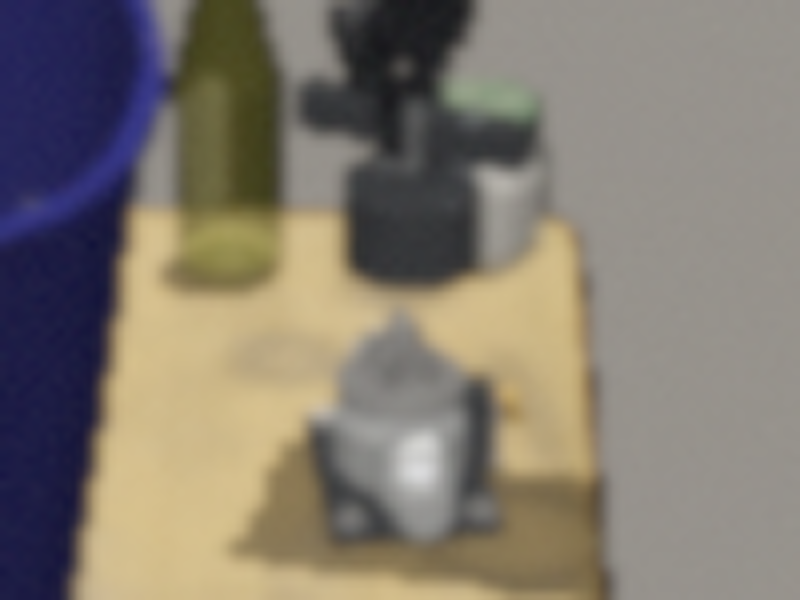

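The side crop (8x, origin 285,145) shows the hub level, edges at 347 and 472, so its centre is at 410 and its full pixel is (336.2,172.5). The spindle tip is at 400 (335.0,~184). Compare this with the projected TCP axis.

Run:
```python
from h import *
p=read_state()['tcp_pos']
for z in(.147,): 
  q=p.copy();q[2]=z;print(proj("side",q),proj("side",q+[.01,0,0]),proj("side",q+[0,.01,0]))
print(proj("side",[.5103,-.072,.094]))
s=capture("side"); g=s.max(2)
for v in (168,170,172,174,176): print(v,g[v,324:350])
```

```text
(np.float64(335.6235048826621), np.float64(171.53347806982228)) (np.float64(333.0055873727284), np.float64(171.5140571863663)) (np.float64(335.6040825442639), np.float64(172.69483888964862))
(np.float64(335.1432541729115), np.float64(183.20680963431997))
168 [150 149 146 128  93  67  63  64  64  64  63  64  62  63  62  63  65  64
  67  76 108 146 171 178 175 166]
170 [153 154 146 125  86  58  56  61  63  64  64  67  66  65  65  64  66  67
  66  66  92 129 153 159 155 148]
172 [196 194 183 153 103  57  51  53  56  57  60  59  59  61  60  59  59  56
  54  58  86 124 150 155 151 145]
174 [210 208 197 166 112  59  52  55  54  57  59  57  59  59  57  55  55  54
  53  58  86 124 149 154 150 143]
176 [209 208 197 167 112  63  52  54  54  57  58  58  57  58  57  56  57  53
  55  57  88 125 147 151 148 144]
```

```bash
python3 -m jog '[[[0.011,-0.026,0],[0,0,0],0],[[0.011,-0.026,-0.03],[0,0,0],0],[[0.011,-0.026,-0.06],[0,0,0],0],[[0.011,-0.026,-0.09],[0,0,0],0],[[0.011,-0.026,-0.09],[0,0,0],0]]'; python3 -m jog '[[[0,0,-0.02],[0,0,0],0],[[0,0,-0.035],[0,0,0],0],[[0,0,-0.05],[0,0,0],0],[[0,0,-0.05],[0,0,0],0],[[0,0,-0.05],[0,0,0],0]]'
```

```text
clock: 4.67
tcp_pos: [0.5118, -0.0695, 0.1696]
tcp_rot: [-0.002, 0.221, 0.975, -0.0]
force: [-0.2, -0.1, -3.3]
grip_width: 0.0185
grip_force: 98.8
clock: 5.08
tcp_pos: [0.5127, -0.0703, 0.1572]
tcp_rot: [-0.0, 0.221, 0.975, -0.0]
force: [-0.3, -0.2, -2.6]
grip_width: 0.0186
grip_force: 98.8
```

```bash
python3 -m jog '[[[0,-0.008,0],[0,0,0],0],[[0,-0.008,-0.01],[0,0,0],0],[[0,-0.008,-0.02],[0,0,0],0],[[0,-0.008,-0.03],[0,0,0],0],[[0,-0.008,-0.03],[0,0,0],0]]'
```

```text
clock: 5.5
tcp_pos: [0.5125, -0.0721, 0.1481]
tcp_rot: [-0.0, 0.221, 0.975, 0.001]
force: [-0.1, 7.5, -5.0]
grip_width: 0.0181
grip_force: 98.9
```

```bash
python3 -m jog '[[[0,0.003,-0.01],[0,0,0],0],[[0,0.003,-0.02],[0,0,0],0],[[0,0.003,-0.03],[0,0,0],0],[[0,0.003,-0.04],[0,0,0],0],[[0,0.003,-0.046],[0,0,0],0]]'; python3 -c "
from plant import *;print(read_state()['torque'])"
```

```text
clock: 5.92
tcp_pos: [0.5127, -0.0716, 0.1343]
tcp_rot: [-0.0, 0.221, 0.975, 0.0]
force: [-0.8, 5.0, 0.9]
grip_width: 0.0183
grip_force: 99.7
[1.18277073 0.29996987 0.03933083]
```

Hub is down at z 0.1343 with the underside on the flange, so it's home. Now wind clockwise.

```bash
python3 -m jog '[[[0,0.005,0],[0,0,0],0],[[0,0.005,-0.002],[0,0,0],0],[[0,0.005,-0.002],[0,0,0],0],[[0,0.005,-0.002],[0,0,-0.1],0],[[0,0.005,-0.002],[0,0,-0.2],0]]' 120; python3 -m jog '[[[0,0,0],[0,0,-0.1],0],[[0,0,0],[0,0,-0.2],0],[[0,0,0],[0,0,-0.3],0],[[0,0,0],[0,0,-0.4],0],[[-0.002,-0.001,0],[0,0,-0.5],0]]'; python3 -c "
from plant import *;print(read_state()['torque'],read_state()['joints'])"
```

```text
clock: 6.33
tcp_pos: [0.5129, -0.0705, 0.1342]
tcp_rot: [0.0, 0.298, 0.954, -0.0]
force: [-2.3, 2.2, 2.6]
grip_width: 0.0182
grip_force: 118.2
clock: 6.75
tcp_pos: [0.5122, -0.0705, 0.1342]
tcp_rot: [0.0, 0.479, 0.878, 0.0]
force: [0.8, 5.9, 0.7]
grip_width: 0.0182
grip_force: 118.1
[ 1.11021264 -0.06630886  0.35844622] [-2.07727147e-01  3.56950703e-01  1.73604900e+00  2.71435977e-04
  1.04833784e+00 -7.79875707e-01]
```

```bash
python3 -m jog '[[[0,0.0,0],[0,0,-0.15],0],[[0,0.0,0],[0,0,-0.3],0],[[-0.003,0,0],[0,0,-0.45],0],[[-0.003,0,0],[0,0,-0.6],0],[[-0.004,0,0],[0,0,-0.75],0]]'; python3 -m jog '[[[0,0,0],[0,0,-0.15],0],[[0,0,0],[0,0,-0.3],0],[[-0.002,0,0],[0,0,-0.45],0],[[-0.002,0.0,0],[0,0,-0.6],0],[[-0.002,0.0,0],[0,0,-0.75],0]]'; python3 -c "
from plant import *;print(read_state()['torque'],read_state()['joints'])"
```

```text
clock: 7.17
tcp_pos: [0.5112, -0.0702, 0.1342]
tcp_rot: [0.0, 0.714, 0.7, 0.001]
force: [0.9, 7.2, 0.3]
grip_width: 0.0178
grip_force: 118.0
clock: 7.58
tcp_pos: [0.5106, -0.0697, 0.1342]
tcp_rot: [-0.001, 0.886, 0.463, 0.001]
force: [0.8, 11.9, 2.8]
grip_width: 0.0179
grip_force: 118.2
[2.32670015 0.03824301 0.43843735] [-0.20761632  0.35340337  1.7410282   0.00201444  1.04677404  0.39943569]
```

```bash
python3 -m jog '[[[0,0.004,0],[0,0,-0.1],0],[[0,0.006,0],[0,0,-0.2],0],[[0,0.006,0],[0,0,-0.3],0],[[0,0.006,0],[0,0,-0.4],0],[[0,0.006,0],[0,0,-0.5],0]]'; python3 -c "
from plant import *;print(read_state()['torque'],read_state()['joints'])"
python3 - <<'E'
from h import *
s=capture("side")[:,:,::-1]; t=capture("top")[:,:,::-1]
r=lambda a:cv2.resize(a,(400,400),interpolation=cv2.INTER_CUBIC)
cv2.imwrite("pics/z5.png",np.hstack([r(s[165:225,305:365]),r(t[192:252,340:400])]))
E
```

```text
clock: 8.0
tcp_pos: [0.5106, -0.0687, 0.1342]
tcp_rot: [-0.0, 0.959, 0.282, 0.0]
force: [-0.0, 4.2, 1.7]
grip_width: 0.0184
grip_force: 118.0
[ 1.13170019 -0.0130353   0.44479178] [-2.04989790e-01  3.53026637e-01  1.74160013e+00  5.69950387e-04
  1.04618972e+00  7.93631760e-01]
```

View pics/z5.png

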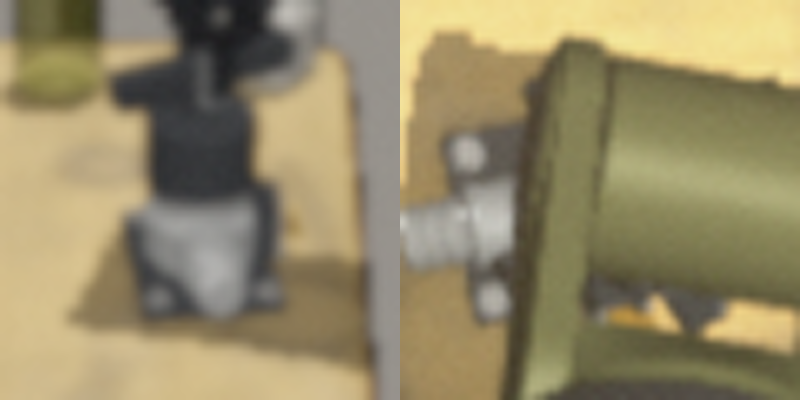

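The hub sits flat on the valve flange (side crop about (200,195)), with a brass spot at (292,222) for the indicator. 122° has been wound with no stop yet, so I continue.

```bash
python3 -m jog '[[[0,0.001,0],[0,0,-0.1],0],[[0,0.001,0],[0,0,-0.2],0],[[0,0.001,0],[0,0,-0.3],0],[[0,0.001,0],[0,0,-0.35],0],[[0,0.001,0],[0,0,-0.35],0]]'; python3 -c "
from plant import *;print(read_state()['torque'],read_state()['joints'][5])"; python3 -m jog '[[[0,0.001,0],[0,0,-0.08],0],[[0,0.001,0],[0,0,-0.16],0],[[0,0.001,0],[0,0,-0.24],0],[[0,0.001,0],[0,0,-0.24],0],[[0,0.001,0],[0,0,-0.24],0]]'; python3 -c "
from plant import *;print(read_state()['torque'],read_state()['joints'][5])"
```

```text
clock: 8.52
tcp_pos: [0.5107, -0.0683, 0.1342]
tcp_rot: [-0.0, 0.989, 0.15, 0.001]
force: [1.3, 5.1, 1.4]
grip_width: 0.0183
grip_force: 118.0
[ 1.18920185 -0.24194379  0.19933474] 1.065088894668121
clock: 8.93
tcp_pos: [0.5107, -0.068, 0.1342]
tcp_rot: [-0.0, 0.998, 0.057, 0.001]
force: [1.3, 5.2, 0.6]
grip_width: 0.0181
grip_force: 118.0
[ 1.13925933 -0.48405198  0.09224446] 1.25196537372079
```

```bash
python3 -m jog '[[[0,0,0],[0,0,-0.06],0],[[0,0,0],[0,0,-0.12],0],[[0,0,0],[0,0,-0.18],0],[[0,0,0],[0,0,-0.24],0],[[0,0,0],[0,0,-0.3],0]]'; python3 -c "
from plant import *;print(read_state()['torque'],read_state()['joints'][5])"; python3 -m jog '[[[0,0,0],[0,0,-0.04],0],[[0,0,0],[0,0,-0.08],0],[[0,0,0],[0,0,-0.12],0],[[0,0,0],[0,0,-0.16],0],[[0,0,0],[0,0,-0.2],0]]'; python3 -c "
from plant import *;print(read_state()['torque'],read_state()['joints'][5])"
```

```text
clock: 9.35
tcp_pos: [0.5105, -0.0682, 0.1342]
tcp_rot: [0.0, 0.998, -0.06, 0.0]
force: [-1.8, 3.4, 4.0]
grip_width: 0.0183
grip_force: 147.4
[0.9521441  0.62741785 2.76126207] 1.4874491217942976
clock: 9.77
tcp_pos: [0.5108, -0.0681, 0.1344]
tcp_rot: [0.001, 0.991, -0.134, 0.001]
force: [1.0, 2.4, 4.1]
grip_width: 0.0179
grip_force: 231.1
[ 0.82654842 -0.01477629  7.51655409] 1.638789041439495
```

The stop is hit (7.5 N m). Relax the twist, then look at the indicator.

```bash
python3 -m jog '[[[0,0,0],[0,0,0.05],0],[[0,0,0],[0,0,0.1],0],[[0,0,0],[0,0,0.15],0],[[0,0,0],[0,0,0.2],0],[[0,0,0],[0,0,0.2],0]]' 40
python3 - <<'E'
from h import *
print(read_state()['torque'],read_state()['joints'][5])
s=capture("side")[:,:,::-1]; t=capture("top")[:,:,::-1]
r=lambda a:cv2.resize(a,(400,400),interpolation=cv2.INTER_CUBIC)
cv2.imwrite("pics/z6.png",np.hstack([r(s[175:215,320:360]),r(t[210:250,350:390])]))
E
```

```text
clock: 10.18
tcp_pos: [0.5107, -0.0682, 0.1343]
tcp_rot: [0.0, 0.998, -0.058, 0.001]
force: [2.9, 3.2, 0.3]
grip_width: 0.0182
grip_force: 142.9
[ 0.58801171 -0.03107513  2.42841065] 1.483813953595006
```

View pics/z6.png

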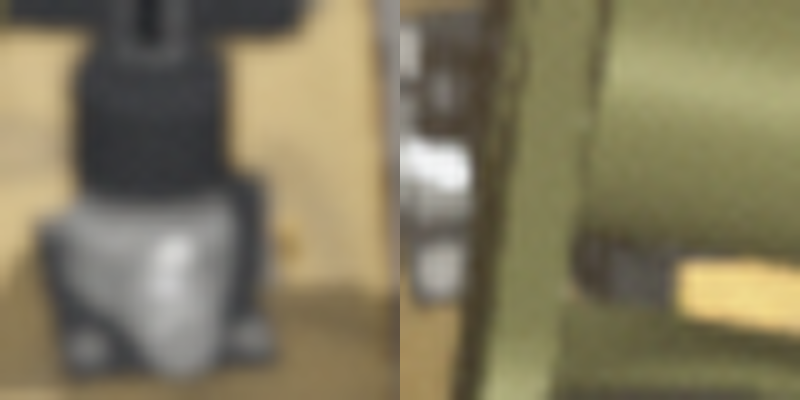

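```bash
python3 -m jog '[[[0,0,0],[0,0,0.03],0],[[0,0,0],[0,0,0.06],0],[[0,0,0],[0,0,0.09],0],[[0,0,0],[0,0,0.09],0],[[0,0,0],[0,0,0.09],0]]' 20
python3 - <<'E'
from h import *
print(read_state()['torque'],read_state()['joints'][5])
def br(rgb):
    h=cv2.cvtColor(rgb,cv2.COLOR_RGB2HSV)[185:210,343:356]; w=np.clip(h[...,1].astype(float)-115,0,None)*(h[...,0]>15)*(h[...,0]<30)
    ys,xs=np.mgrid[185:210,343:356]; return (xs*w).sum()/w.sum(),(ys*w).sum()/w.sum(),w.sum()
print(br(cv2.imread("pics/side0.png")[:,:,::-1].copy()),br(capture("side")))
E
```

```text
clock: 10.7
tcp_pos: [0.5104, -0.0683, 0.1341]
tcp_rot: [-0.0, 1.0, -0.027, 0.0]
force: [1.9, 3.4, 5.5]
grip_width: 0.018
grip_force: 123.0
[ 0.77266131 -0.06956467  0.6293474 ] 1.4194351420266214
(np.float64(348.51612903225805), np.float64(195.61290322580646), np.float64(31.0)) (np.float64(nan), np.float64(nan), np.float64(0.0))<stdin>:5: RuntimeWarning: invalid value encountered in scalar divide
```

```bash
python3 -m jog '[[[0,0,0],[0,0,0],60],[[0,0,0],[0,0,0],60],[[0,0,0],[0,0,0],70],[[0,0,0],[0,0,0],70],[[0,0,0],[0,0,0],70]]' 20; python3 -m jog '[[[0,0,0.1],[0,0,0],70],[[0,0,0.22],[0,0,0],70],[[0,0,0.34],[0,0,0],70],[[0,0,0.42],[0,0,0],70],[[0,0,0.42],[0,0,0],70]]'; python3 -m jog '[[[-0.1,0.05,0],[0,0,0],70],[[-0.2,0.15,0],[0,0,0],70],[[-0.3,0.25,0],[0,0,0],70],[[-0.4,0.35,0],[0,0,0],70],[[-0.5,0.4,0],[0,0,0],70]]';  python3 - <<'E'
from h import *
s=capture("side")[:,:,::-1]; t=capture("top")[:,:,::-1]; s0=cv2.imread("pics/side0.png")
r=lambda a:cv2.resize(a,(266,400),interpolation=cv2.INTER_CUBIC)
cv2.imwrite("pics/z7.png",np.hstack([r(s0[165:225,320:360]),r(s[165:225,320:360]),r(t[200:260,350:390])]))
E
```

```text
clock: 11.17
tcp_pos: [0.5102, -0.0684, 0.1337]
tcp_rot: [-0.0, 1.0, -0.027, -0.0]
force: [0.9, -0.3, -0.0]
grip_width: 0.0702
grip_force: 0.0
clock: 11.58
tcp_pos: [0.5116, -0.0685, 0.2651]
tcp_rot: [0.001, 1.0, -0.027, 0.004]
force: [0.3, -0.1, 0.8]
grip_width: 0.07
grip_force: 0.0
clock: 12.0
tcp_pos: [0.3587, 0.0533, 0.2592]
tcp_rot: [-0.0, 1.0, -0.026, -0.0]
force: [-0.0, 0.4, 0.7]
grip_width: 0.0704
grip_force: 0.0
```

View pics/z7.png

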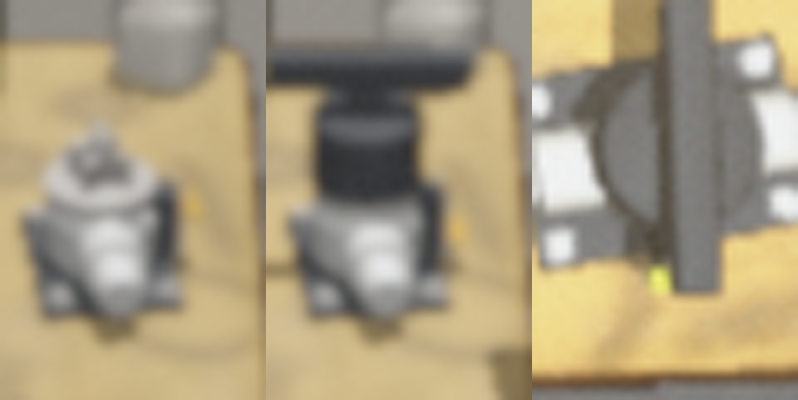

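The last picture shows the handle seated level on the flange and free of the gripper. The brass tab went from about y=205 to y=230 in the 6.7x crop, about 16 mm down. The stop held 7.5 N m against 0.4 N m of running friction, after about 2.6 rad, which is within the range given.

```bash
python3 -c "
from plant import *;print(close_job())"
```

```text
the job is handed in; nothing more can be done
None
```

I seated the handle on the spindle and wound the valve clockwise to a firm stop in one grip. I then released the handle and handed the job in at about 12 s; no verdict came back, and "fully shut" rests on the stop torque and the indicator's roughly 16 mm drop, since the camera could not resolve its last millimetre.

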